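# Unclip the specimen case and lay its lid in the tray

## Task

Open the blue specimen case so that the dishes inside can be reached: flip the red-tabbed spring clips off the front and rear edges of its white lid, and only then lift the lid off. Lay the lid down flat, right way up, inside the steel tray on its right, setting it down rather than dropping it, and leave the dropper bottle, the vial and the timer undisturbed.

Things in the scene. Friction and masses are not known exactly. Their poses are not given: they have to be found in the camera images.
- case: Blue open-topped case, fixed to the bench, 120 (x) x 110 (y) x 80 mm high. Origin: centre of its underside, on the bench; z up. Its -x side (roughly towards the robot) carries the front clip, +x the rear clip. Clips pivot 79 mm out from the case's centre, 45 mm above the bench. The lid's rim drops 10 mm into the case with 2 mm of play.
- front_tab (a point): Grip point of the front clip's red finger tab; moves with the clip. Shut, the tab stands upright 69 mm from the case's centre on the -x side: a plate 46 mm wide (along case y), 4 mm thick, from 94 to 124 mm above the bench (lid top at 86 mm); this point at 113 mm. Between tab and lid handle about 60 mm of lid is free.
- rear_tab (a point): The same point on the rear clip, on the case's +x side.
- front_clip (a joint): Angle of the front clip, rad. 0 = shut, its roller behind the bead on the lid's tongue; grows as the tab swings outwards and down, away from the case. Pushing the tab outwards with 5 to 9 N makes the roller ride up over the bead against a spring; past about 0.2 rad it springs by itself to the stop at 1.9 and stays there, reaching 160 mm from the case's centre, above 20 mm height.
- rear_clip (a joint): The same for the rear clip; grows as its tab swings outwards (case +x).
- lid_handle (a point): Centre of the lid's black bar handle; axes as the lid's (z up, y along the bar, x towards the rear clip). Bar 80 mm long (y), 12 thick (x), 14 high, 18 mm of free space under it between posts at y = -34 and +34 mm. The point is 25 mm above the lid's top face and 41 mm above the foot of its rim; it is 111 mm above the bench with the lid on the case, about 42 mm with the lid flat in the tray.
- lid: White lid, 0.24 to 0.39 kg, plate 128 (x) x 118 (y) x 6 mm; with the two tongues 165 mm long in x. Origin: centre of the plate's underside, 31 mm below the handle's centre; axes as above.
- tray: Loose stainless tray, 268 (x) x 173 (y) mm, rim 20 mm high, flat floor inside about 242 x 148 mm, 1 mm above the bench. Origin: centre of its underside; x is its long side. The lid fits with its x axis along the tray's x, either way round.
- dropper_bottle: Amber dropper bottle, 33 mm wide, 102 mm high; bystander. Origin: centre of its underside.
- vial: Vial with a black cap, 23 mm wide, 57 mm high; bystander. Origin: centre of its underside.
- timer: White lab timer, 64 x 64 x 19 mm; bystander. Origin: centre of its underside.

How it is judged:
On the way, in this order (a step that is already met when the one before it is completed fails the run):
1. both clips are flipped off, the lid still on the case (value of joint each of front_clip, rear_clip above 1 rad and z of lid_handle in the frame of case below 0.118 m), for 0.2 s.
2. the lid is lifted clear of the case (value of joint each of front_clip, rear_clip above 1 rad and z of lid_handle in the frame of case above 0.135 m), for 0.1 s.
At the end, for the whole second after the job is handed in: Both clips hang open (joints above 1.0 rad); the lid lies flat (within 0.06 rad) and right way up on the floor of the tray, its handle's centre within 55 mm (tray x) and 40 mm (tray y) of the tray's centre and 34 to 49 mm above the tray's underside, at rest (value of joint each of front_clip, rear_clip above 1 rad and angle between lid_handle's own z axis and vertical below 0.06 rad and x of lid_handle in the frame of tray between -0.055 and 0.055 m and y of lid_handle in the frame of tray between -0.04 and 0.04 m and z of lid_handle in the frame of tray between 0.034 and 0.049 m and linear speed of lid below 0.02 m/s and contact force between lid and tray above 0.5 N); the robot touches nothing.
It fails at once if the lid is pulled up more than 10 mm while a clip is still on (value of joint any of front_clip, rear_clip below 0.6 rad and z of lid_handle in the frame of case above 0.121 m).
It fails at once if the lid is dropped: it moves faster than 0.6 m/s with no finger on it (a fall of about 20 mm) (contact force between lid and the arm below 0.05 N and contact force between lid and the fingers below 0.05 N and linear speed of lid above 0.6 m/s).
It fails at once if the dropper bottle is shoved more than 30 mm or tipped (distance of dropper_bottle from where it was at the start of the episode above 0.03 m or angle between dropper_bottle's own z axis and vertical above 0.5 rad).
It fails at once if the vial is shoved more than 30 mm or tipped (distance of vial from where it was at the start of the episode above 0.03 m or angle between vial's own z axis and vertical above 0.5 rad).
It fails at once if the timer is shoved more than 30 mm or tipped (distance of timer from where it was at the start of the episode above 0.03 m or angle between timer's own z axis and vertical above 0.5 rad).
It also fails if it takes over 58 s, if anything falls off the work surface, if the arm or the gripper's body presses on something with over 40 N, if the wrist force passes 120 N, or if a joint passes its speed limit or range.

## Robot

A 6-joint arm with a two-finger parallel gripper is mounted at the origin on a cart in front of the work surface, level with it; the furniture and walls round the work are solid. World frame = base frame: x ahead of the robot, y to its left, z up, the work surface at z = 0. Lengths are in m, angles in rad, forces in N, time in s.
With the tool pointing down it reaches from about 0.3 to 0.775 m from the base axis. Payload 14.6 kg.
Tool frame: the origin (TCP) lies at the very end of the fingers, on their centre line; the grasp point (between the pads) lies 19 mm behind it (bot.pinch_z is the x of the grasp point in the tool frame, in m); x points along the fingers, z is the direction in which the jaws open and shut, and the axes are right-handed (so a half turn about x gives the same grasp; the last joint's range is limited). The gripper opens to 94 mm and grips with 3 to 60 N. Pads are 16 mm wide; open, the fingers measure 119 mm over their backs; the gripper's body (75 mm by 177 mm) begins 78 mm behind the grasp point.
Start: joints at [-1.396, 0.3, 1.521, -0, 1.321, -0.067], TCP at [0.132, -0.534, 0.205] pointing down, gripper open.
Joint ranges: [-3.03, 3.03], [-0.79, 2.21], [0.23, 2.52], [-1.04, 4.18], [0, 3.07], [-2.55, 2.55]. Speed limits (rad/s): [2.22, 2.22, 2.57, 3.14, 3.14, 3.14].

## Interface

Orientations are given as a 3x3 rotation matrix whose columns are the frame's x, y, z axes.
In Python, from rig import bot gives the robot as it stands.
- The arm moves only by the tool move_arm, never from a script. Its argument "motion" is a list of rows, each a list of 3 entries, a list of its own where there are three numbers: the closure in counts, from 0 (fully open) to 255 (shut), then the shift along the tool's x, y, z in mm, then the turn, a rotation vector about the tool's x, y, z in degrees. In form: [[claw, [tx, ty, tz], [ax, ay, az]], ...]. A call has 1 to 8 rows; each row shifts and turns the pose as measured when the row begins, along the tool's axes as they then stand; what a row does not reach is not made up. A row lasts 1/10 s, in which the tool goes at most 50 mm and 8.59 degrees, less where a joint would pass 70% of its speed; a pose out of reach is approached as far as the arm can. A call is refused whole if a number of a shift passes 50 or a number of a turn 8.59, either way. A call with a gripper value outside its range is refused whole. The fingers move at their own pace and stop on an object; the grip force is fixed at half the most. Time passes only in rows, so rows that do not move let the fingers close. It gives the time, the measured TCP pose, the force and the opening at its end, in the units of the state.
- bot.read_state(): the state, without advancing time (a new reading comes with each control period).
- bot.grab_frame(name): name is "scene" or "top" or "wrist"; returns (picture, depth): 400x640x3 uint8, blue, green, red; 400x640 float32, m along the optical axis (not along the pixel's ray), 0 where there is no reading.
- bot.calibration(name): a dict with "fx", "fy", "cx", "cy" (pixels), "eye" and "rotation" of the camera in the world. Camera axes: x right, y up, looking along -z (the intrinsics and any distortion apply to the point x, -y, -z); pixel columns grow to the right and rows downward; lengths in m; the calibration is good to about 2 mm. A picture is of the moment at which its call begins: read the wrist's pose just before it. calibration takes no time and is no camera call; for the wrist camera it gives the pose at the moment of the call.
- bot.finish_job(): hands the job in, once; it reports no verdict.
The state is a dict: "time": time; "q": joint angles; "qd": joint speeds; "effort": joint torques, N m; "tcp_pos": TCP position; "tcp_rot": TCP orientation; "ft_force": force on the tool from outside, world axes, zero at the start; "torque": the same for the moment, N m; "grip_width": opening from 0.0 (shut) to 1.0 (fully open).
Only numpy, scipy, OpenCV 4.12 (cv2) and the standard library are available. Lean on these libraries where they do the work, as an engineer would, in place of code of your own. Each camera call takes 0.05 s, during which the arm holds its last target.

## Working session

There is one attempt and no reset: what is moved stays moved. The work goes in short steps, Python scripts to look and compute and a tool call to move; the robot and the scene stay as the last step left them, time stands still between calls to the robot, and variables do not carry over. Pictures are saved under pics/ and viewed, and the job is handed in when it is done.

Besides the shell and the picture viewer there is one more tool, called after ">>>" by a JSON object that holds its "fn" and its "kwargs". move_arm: Moves the arm, as the interface text tells. Its arguments: {"type":"object","properties":{"motion":{"type":"array","items":{"type":"array"}}},"required":["motion"]}

```bash
ls; mkdir -p pics
python3 - <<'E'
from rig import bot
import cv2,numpy as np
s=bot.read_state(); print(s['time'],s['tcp_pos'],np.round(s['tcp_rot'],3).tolist(),s['grip_width'],s['ft_force'],bot.pinch_z)
for n in("scene","top"):
    p,d=bot.grab_frame(n); cv2.imwrite(f"pics/{n}0.png",p); np.save(f"{n}0.npy",d)
    c=bot.calibration(n); print(n,{k:np.round(v,4).tolist() for k,v in c.items()})
E
```

```text
pics
0.0 [ 0.13163822 -0.53373981  0.2048706 ] [[-0.0, 0.971, 0.239], [0.001, 0.239, -0.971], [-1.0, 0.0, -0.001]] 1.00023137069798 [-0.22584566  0.16609303 -0.32028351] -0.0188
scene {'fx': 438.5514, 'fy': 438.5514, 'cx': 319.8629, 'cy': 197.5251, 'eye': [0.2039, -0.6845, 0.5897], 'rotation': [[0.872, 0.2493, -0.4213], [-0.4894, 0.4621, -0.7395], [0.0103, 0.851, 0.525]]}
top {'fx': 399.7634, 'fy': 399.7634, 'cx': 317.8498, 'cy': 196.9664, 'eye': [0.5428, -0.0059, 1.0031], 'rotation': [[-0.0224, 0.9962, -0.0842], [-0.9992, -0.0252, -0.0317], [-0.0337, 0.0834, 0.9959]]}
```

View pics/scene0.png

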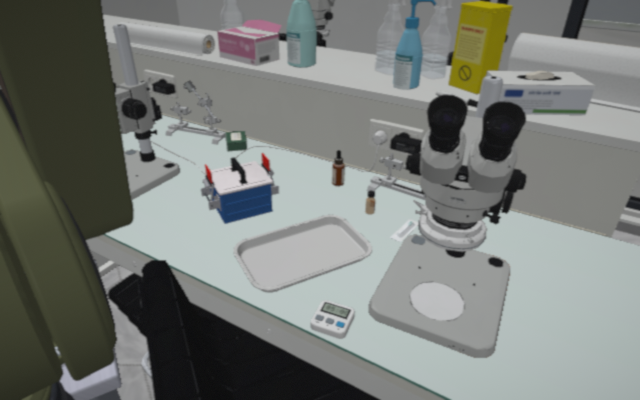

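View pics/top0.png

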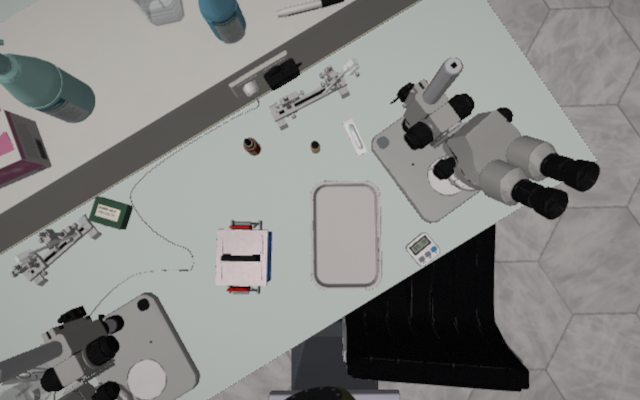

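The scene view shows the case at about (243,190) with red tabs at (209,173) and (266,163), the tray at (303,252), the timer at (333,318), the bottle at (338,170) and the vial at (370,203). In the top view the tabs are at about (241,226) and (239,290), the handle at (241,258), and the tray at (346,235).

```bash
cat > h.py <<'E'
import numpy as np,cv2
from rig import bot
def cloud(c,d):
    v,u=np.mgrid[:d.shape[0],:d.shape[1]]
    P=np.stack([(u-c['cx'])/c['fx']*d,-(v-c['cy'])/c['fy']*d,-d],-1)
    return P@np.array(c['rotation']).T+np.array(c['eye'])
def proj(c,X):
    p=(np.atleast_2d(X)-np.array(c['eye']))@np.array(c['rotation'])
    return np.stack([c['cx']+c['fx']*p[:,0]/-p[:,2],c['cy']-c['fy']*p[:,1]/-p[:,2]],-1)
def ray(c,u,v):
    r=np.array(c['rotation'])@np.array([(u-c['cx'])/c['fx'],-(v-c['cy'])/c['fy'],-1]);return np.array(c['eye']),r/np.linalg.norm(r)
def tri(rays):
    A=0;b=0
    for o,r in rays:
        M=np.eye(3)-np.outer(r,r);A=A+M;b=b+M@o
    x=np.linalg.solve(A,b);return x,[np.linalg.norm((np.eye(3)-np.outer(r,r))@(x-o)) for o,r in rays]
def red(p,box):
    h=cv2.cvtColor(p,cv2.COLOR_BGR2HSV);m=((h[...,0]<8)|(h[...,0]>172))&(h[...,1]>150)&(h[...,2]>80)
    o=np.zeros_like(m);x0,y0,x1,y1=box;o[y0:y1,x0:x1]=m[y0:y1,x0:x1];return o
E
python3 - <<'E'
from h import *
C={n:bot.calibration(n) for n in("scene","top")};I={n:cv2.imread(f"pics/{n}0.png") for n in C};D={n:np.load(n+"0.npy") for n in C}
W={n:cloud(C[n],D[n]) for n in C}
for n,bs in(("top",dict(rear=(215,215,280,245),front=(215,275,280,300))),("scene",dict(front=(195,155,225,190),rear=(255,145,280,185)))):
  for k,b in bs.items():
    m=red(I[n],b);X=W[n][m&(D[n]>0)];X=X[X[:,2]>.09]
    print(n,k,m.sum(),len(X),X.mean(0).round(3),X.min(0).round(3),X.max(0).round(3))
# lid top: points z .075-.1 within area
for n in C:
  X=W[n].reshape(-1,3)
  for nm,(lo,hi) in dict(lid=(.078,.096),handle=(.1,.13)).items():
    s=X[(X[:,2]>lo)&(X[:,2]<hi)&(abs(X[:,0]-.4)<.14)&(abs(X[:,1]-.19)<.14)]
    if len(s)>5: print(n,nm,len(s),s.mean(0).round(3),cv2.minAreaRect(s[:,:2].astype(np.float32)*1000), s[:,2].mean())
  col=I[n].reshape(-1,3)
for name,u,v in(("tray",346,235),("bottle",251,147),("vial",315,147),("timer",423,249),("lidspot",228,245),("bench",290,300)):
  print(name,W["top"][v-1:v+2,u-1:u+2].reshape(-1,3).mean(0).round(3))
for nm,b in dict(case=(205,210,285,305),tray=(300,170,392,300)).items():
    x0,y0,x1,y1=b; cv2.imwrite(f"pics/{nm}_t.png",cv2.resize(I["top"][y0:y1,x0:x1],None,fx=5.5,fy=5.5,interpolation=cv2.INTER_CUBIC)[:600,:800])
cv2.imwrite("pics/case_s.png",cv2.resize(I["scene"][140:230,190:290],None,fx=6,fy=6,interpolation=cv2.INTER_CUBIC))
E
```

```text
top rear 55 55 [0.555 0.198 0.114] [0.553 0.177 0.091] [0.558 0.219 0.128]
top front 57 56 [0.419 0.204 0.12 ] [0.417 0.182 0.111] [0.421 0.225 0.126]
scene front 38 38 [0.415 0.195 0.111] [0.413 0.183 0.096] [0.416 0.212 0.124]
scene rear 55 55 [0.553 0.193 0.11 ] [0.551 0.176 0.097] [0.555 0.211 0.123]
scene lid 1279 [0.474 0.191 0.086] ((472.4161682128906, 201.90396118164062), (121.23542022705078, 138.38682556152344), 87.589111328125) 0.08639760197646484
scene handle 207 [0.463 0.195 0.114] ((452.48681640625, 202.58456420898438), (81.0035400390625, 77.47985076904297), 87.10782623291016) 0.11420260571828068
top lid 2498 [0.478 0.201 0.086] ((472.67767333984375, 203.05467224121094), (118.02497100830078, 135.26268005371094), 87.83218383789062) 0.08588093886868083
top handle 283 [0.472 0.201 0.117] ((455.4114990234375, 202.2694549560547), (78.30856323242188, 76.21858215332031), 88.59182739257812) 0.11706414187435746
tray [ 0.531 -0.042  0.002]
bottle [0.746 0.181 0.065]
vial [0.745 0.029 0.051]
timer [ 0.493 -0.227  0.017]
lidspot [0.515 0.232 0.086]
bench [0.374 0.101 0.001]
```

View pics/case_s.png

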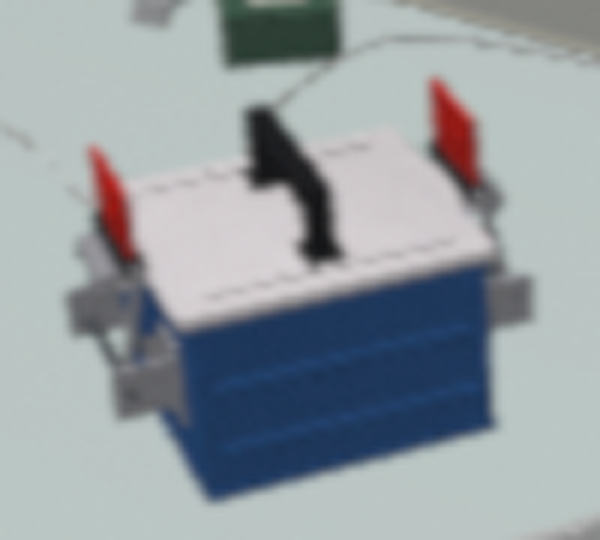

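View pics/case_t.png

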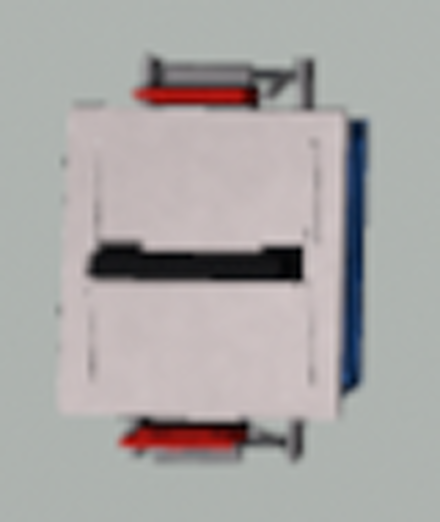

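```bash
cat >> h.py <<'E'
from scipy.spatial.transform import Rotation as R
def rel(pos,zyaw=None,s=None):
    s=s or bot.read_state();Rt=np.array(s['tcp_rot']);d=Rt.T@(np.array(pos)-s['tcp_pos'])*1000
    out=[d.round(1).tolist()]
    if zyaw is not None:
        a=np.radians(zyaw);z=np.array([np.cos(a),np.sin(a),0]);x=np.array([0,0,-1.]);T=np.stack([x,np.cross(z,x),z],1)
        out.append(np.degrees(R.from_matrix(Rt.T@T).as_rotvec()).round(2).tolist())
    return out
E
python3 - <<'E'
from h import *
C={n:bot.calibration(n) for n in("scene","top")};I={n:cv2.imread(f"pics/{n}0.png") for n in C};D={n:np.load(n+"0.npy") for n in C}
W={n:cloud(C[n],D[n]) for n in C}
for n in C:
  X=W[n][D[n]>0]
  s=X[(X[:,2]>.013)&(X[:,2]<.024)&(abs(X[:,0]-.53)<.17)&(abs(X[:,1]+.042)<.12)]
  print(n,"tray rim",len(s),cv2.minAreaRect(s[:,:2].astype(np.float32)*1000),s[:,2].max())
  # lid rect without tongues/outliers: large plane
  m=(X[:,2]>.080)&(X[:,2]<.092)&(abs(X[:,0]-.487)<.062)&(abs(X[:,1]-.2)<.09);s=X[m]
  print(n,"lid y range by percentiles",np.percentile(s[:,1],[.5,99.5]).round(3),s[:,2].mean().round(4))
  # handle: dark, z>.1
  dark=(I[n].max(-1)<60)[D[n]>0]
  s=X[dark&(X[:,2]>.112)&(X[:,2]<.125)&(abs(X[:,0]-.487)<.05)&(abs(X[:,1]-.2)<.08)]
  if len(s):print(n,"handle top",len(s),s.mean(0).round(4),cv2.minAreaRect(s[:,:2].astype(np.float32)*1000))
  s=X[(X[:,2]>.10)&(X[:,0]<.75)&(X[:,0]>0)&(abs(X[:,1])<.7)]
  g=np.unique(np.c_[(s[:,:2]*10).astype(int)/10],axis=0)
  print([(a,b,round(s[(np.trunc(s[:,0]*10)/10==a)&(np.trunc(s[:,1]*10)/10==b),2].max(),2)) for a,b in g])
tc=lambda n,k:0
# triangulated centroid of red tabs
B=dict(top=dict(rear=(215,215,280,245),front=(215,275,280,300)),scene=dict(front=(195,155,225,190),rear=(255,145,280,185)))
for k in("front","rear"):
  rs=[]
  for n in C:
    v,u=np.nonzero(red(I[n],B[n][k])); rs.append(ray(C[n],u.mean(),v.mean()))
  print(k,tri(rs))
print(rel([.453,.2,.2],-2.4))
E
```

```text
scene tray rim 1503 ((548.220458984375, -54.929039001464844), (207.04441833496094, 301.8873291015625), 89.1056137084961) 0.02399522544375121
scene lid y range by percentiles [0.141 0.26 ] 0.0863
scene handle top 70 [0.4825 0.1934 0.1172] ((483.0098876953125, 196.32493591308594), (70.21498107910156, 8.621758460998535), 87.5833511352539)
[(np.float64(0.0), np.float64(0.0), np.float64(0.25)), (np.float64(0.1), np.float64(-0.5), np.float64(0.52)), (np.float64(0.1), np.float64(-0.4), np.float64(0.53)), (np.float64(0.1), np.float64(-0.1), np.float64(0.53)), (np.float64(0.1), np.float64(0.0), np.float64(0.46)), (np.float64(0.2), np.float64(-0.3), np.float64(0.1)), (np.float64(0.2), np.float64(-0.2), np.float64(0.1)), (np.float64(0.2), np.float64(-0.1), np.float64(0.52)), (np.float64(0.2), np.float64(0.0), np.float64(0.46)), (np.float64(0.2), np.float64(0.3), np.float64(0.28)), (np.float64(0.2), np.float64(0.4), np.float64(0.28)), (np.float64(0.2), np.float64(0.5), np.float64(0.24)), (np.float64(0.3), np.float64(0.4), np.float64(0.24)), (np.float64(0.3), np.float64(0.5), np.float64(0.39)), (
[... 3073 characters left out ...]
4(0.5), np.float64(0.32)), (np.float64(0.6), np.float64(0.6), np.float64(0.29)), (np.float64(0.7), np.float64(-0.3), np.float64(0.34)), (np.float64(0.7), np.float64(-0.2), np.float64(0.35)), (np.float64(0.7), np.float64(-0.1), np.float64(0.22)), (np.float64(0.7), np.float64(0.3), np.float64(0.24)), (np.float64(0.7), np.float64(0.4), np.float64(0.24)), (np.float64(0.7), np.float64(0.5), np.float64(0.32))]
front (array([0.41743214, 0.20757785, 0.10454483]), [np.float64(0.000177612337672677), np.float64(0.0001776123376727608)])
rear (array([0.55529657, 0.19968699, 0.10679815]), [np.float64(2.7927825389196757e-05), np.float64(2.79278253891692e-05)])
[[5.6, 487.7, -635.5], [-73.75, -0.05, -0.04]]
```

```bash
cat >> h.py <<'E'
def rows(pos,zyaw,n,nr,s=None):
    s=s or bot.read_state();Rt=np.array(s['tcp_rot']);p=np.array(s['tcp_pos']);st=(np.array(pos)-p)/n
    a=np.radians(zyaw);z=np.array([np.cos(a),np.sin(a),0]);x=np.array([0,0,-1.]);T=np.stack([x,np.cross(z,x),z],1)
    rv=R.from_matrix(Rt.T@T).as_rotvec()/nr
    for i in range(n):
        w=rv if i<nr else rv*0
        print((Rt.T@st*1000).round(0).tolist(),np.degrees(w).round(2).tolist()); Rt=Rt@R.from_rotvec(w).as_matrix()
E
python3 - <<'E'
from h import *
rows([.451,.203,.205],-2.4,18,16)
X=cloud(bot.calibration('top'),np.load('top0.npy')).reshape(-1,3)
for k in(0,1):
  s=X[(X[:,2]>.01+.004*k)&(X[:,2]<.024)&(abs(X[:,0]-.531)<.15)&(abs(X[:,1]+.042)<.1)]
  print(cv2.minAreaRect(s[:,:2].astype(np.float32)*1000),np.percentile(s[:,:2],[2,98],axis=0))
E
```

```text
[0.0, 27.0, -35.0] [-4.61, -0.0, -0.0]
[0.0, 30.0, -33.0] [-4.61, -0.0, -0.0]
[0.0, 32.0, -31.0] [-4.61, -0.0, -0.0]
[0.0, 35.0, -28.0] [-4.61, -0.0, -0.0]
[0.0, 37.0, -25.0] [-4.61, -0.0, -0.0]
[0.0, 39.0, -22.0] [-4.61, -0.0, -0.0]
[0.0, 40.0, -19.0] [-4.61, -0.0, -0.0]
[0.0, 42.0, -16.0] [-4.61, -0.0, -0.0]
[0.0, 43.0, -12.0] [-4.61, -0.0, -0.0]
[0.0, 44.0, -9.0] [-4.61, -0.0, -0.0]
[0.0, 44.0, -5.0] [-4.61, -0.0, -0.0]
[0.0, 45.0, -2.0] [-4.61, -0.0, -0.0]
[0.0, 45.0, 2.0] [-4.61, -0.0, -0.0]
[0.0, 44.0, 6.0] [-4.61, -0.0, -0.0]
[-0.0, 44.0, 9.0] [-4.61, -0.0, -0.0]
[-0.0, 43.0, 13.0] [-4.61, -0.0, -0.0]
[-0.0, 42.0, 16.0] [-0.0, -0.0, -0.0]
[-0.0, 42.0, 16.0] [-0.0, -0.0, -0.0]
((533.9293823242188, -39.34123229980469), (172.63217163085938, 266.4778747558594), 88.80529022216797) [[ 0.40148314 -0.12387243]
 [ 0.66564206  0.04707013]]
((533.9293823242188, -39.34123229980469), (172.63217163085938, 266.4778747558594), 88.80529022216797) [[ 0.40133355 -0.12402124]
 [ 0.66575624  0.04721276]]
```

>>> {"fn": "move_arm", "kwargs": {"motion": [[255,[0,27,-35],[-4.6,0,0]],[255,[0,30,-33],[-4.6,0,0]],[255,[0,32,-31],[-4.6,0,0]],[255,[0,35,-28],[-4.6,0,0]],[255,[0,37,-25],[-4.6,0,0]],[255,[0,39,-22],[-4.6,0,0]],[255,[0,40,-19],[-4.6,0,0]],[255,[0,42,-16],[-4.6,0,0]]]}}

```text
time: 0.9
tcp_pos: [0.2721, -0.1955, 0.2023]
tcp_rot: [[-0.002, 0.621, 0.784], [0.006, 0.784, -0.621], [-1.0, 0.004, -0.005]]
ft_force: [1.2, -1.2, 0.3]
grip_width: 0.354
```

>>> {"fn": "move_arm", "kwargs": {"motion": [[255,[0,43,-12],[-4.6,0,0]],[255,[0,44,-9],[-4.6,0,0]],[255,[0,44,-5],[-4.6,0,0]],[255,[0,45,-2],[-4.6,0,0]],[255,[0,45,2],[-4.6,0,0]],[255,[0,44,6],[-4.6,0,0]],[255,[0,44,9],[-4.6,0,0]],[255,[0,43,13],[-4.6,0,0]]]}}

```text
time: 1.7
tcp_pos: [0.4071, 0.1526, 0.2045]
tcp_rot: [[0.002, 0.0, 1.0], [0.005, 1.0, -0.0], [-1.0, 0.005, 0.002]]
ft_force: [0.8, -1.5, 0.8]
grip_width: 0.005
```

Run:
```python
from h import *
s=bot.read_state();print(s['time'],s['tcp_pos'],s['ft_force'],s['grip_width'])
print(rel([.451,.203,.205],-2.4)); rows([.451,.203,.205],-2.4,6,6)
```

```text
1.7 [0.40714464 0.15256265 0.20454717] [ 0.75103398 -1.50741068  0.78528998] 0.0046047659303187745
[[-0.1, 50.5, 43.8], [2.37, 0.09, -0.28]]
[-0.0, 8.0, 7.0] [0.4, 0.02, -0.05]
[-0.0, 8.0, 7.0] [0.4, 0.02, -0.05]
[-0.0, 9.0, 7.0] [0.4, 0.02, -0.05]
[-0.0, 9.0, 7.0] [0.4, 0.02, -0.05]
[-0.0, 9.0, 7.0] [0.4, 0.02, -0.05]
[-0.0, 9.0, 7.0] [0.4, 0.02, -0.05]
```

>>> {"fn": "move_arm", "kwargs": {"motion": [[255,[0,17,15],[1.2,0,0]],[255,[0,17,15],[1.2,0,0]],[255,[0,16,14],[0,0,0]],[255,[25,0,0],[0,0,0]],[255,[25,0,0],[0,0,0]],[255,[15,0,0],[0,0,0]],[255,[0,0,0],[0,0,0]]]}}

```text
time: 2.4
tcp_pos: [0.4532, 0.2101, 0.1352]
tcp_rot: [[-0.002, 0.033, 0.999], [0.004, 0.999, -0.033], [-1.0, 0.004, -0.002]]
ft_force: [0.4, -0.6, 0.8]
grip_width: 0.002
```

Run:
```python
from h import *
print(rel([.451,.203,.100],-2.4))
p,_=bot.grab_frame("scene");cv2.imwrite("pics/s1.png",p[80:280,120:380].repeat(3,0).repeat(3,1)[:600,:800])
p,_=bot.grab_frame("wrist");cv2.imwrite("pics/w1.png",p)
s=bot.read_state();print(s['tcp_pos'],s['ft_force'])
```

```text
[[35.1, -7.3, -1.9], [0.51, -0.11, -0.23]]
[0.45411642 0.2103993  0.13730077] [-0.78488577 -0.48640361 -0.31905135]
```

View pics/s1.png

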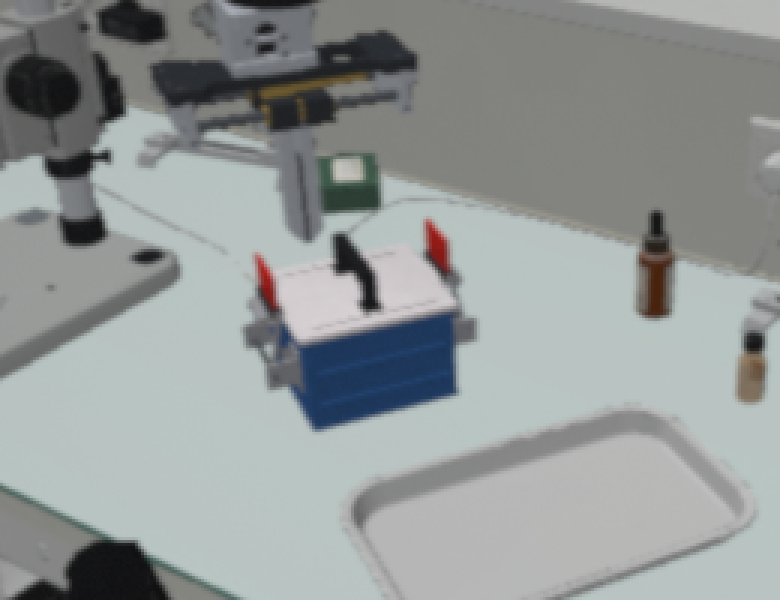

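View pics/w1.png

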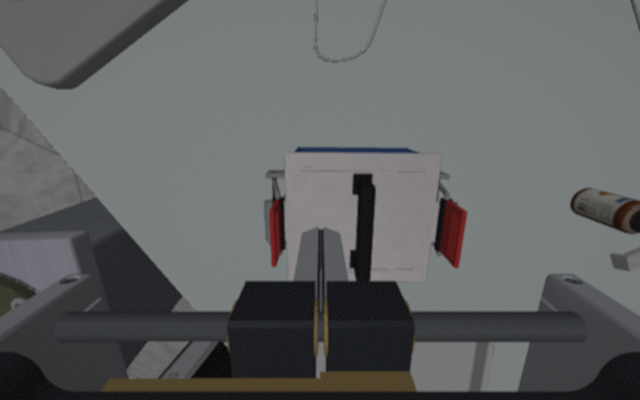

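The fingers are at about (322,235) in the wrist view, between the front tab (277,232) and the handle (364,225). I'll descend and push the front tab outwards.

>>> {"fn": "move_arm", "kwargs": {"motion": [[255,[15,-4,-1],[0,0,0]],[255,[15,-3,-1],[0,0,0]],[255,[7,0,0],[0,0,0]],[255,[0,0,0],[0,0,0]]]}}

```text
time: 2.9
tcp_pos: [0.4541, 0.2042, 0.1038]
tcp_rot: [[0.008, 0.033, 0.999], [0.008, 0.999, -0.033], [-1.0, 0.008, 0.008]]
ft_force: [-0.4, 0.2, 0.2]
grip_width: 0.003
```

>>> {"fn": "move_arm", "kwargs": {"motion": [[255,[0,0,-10],[0,0,0]],[255,[0,0,-10],[0,0,0]],[255,[0,0,-10],[0,0,0]],[255,[0,0,-10],[0,0,0]],[255,[0,0,-10],[0,0,0]]]}}

```text
time: 3.4
tcp_pos: [0.4027, 0.2068, 0.107]
tcp_rot: [[0.015, 0.033, 0.999], [0.01, 0.999, -0.034], [-1.0, 0.011, 0.015]]
ft_force: [0.4, -0.8, 0.5]
grip_width: 0.004
```

Run:
```python
from h import *
p,_=bot.grab_frame("scene");cv2.imwrite("pics/s2.png",p[80:280,120:380].repeat(3,0).repeat(3,1)[:600,:800])
s=bot.read_state();print(s['time'],s['tcp_pos'],s['ft_force']);print(rel([.40,.205,.145],-2.4)); print(rel([.523,.2,.145],-2.4))
```

```text
3.45 [0.40143515 0.2068187  0.10685374] [ 0.34529429 -0.33599118 -0.38531373]
[[-38.2, -1.5, -0.9], [0.49, 0.78, -0.59]]
[[-36.5, -2.4, 122.2], [0.49, 0.78, -0.59]]
```

View pics/s2.png

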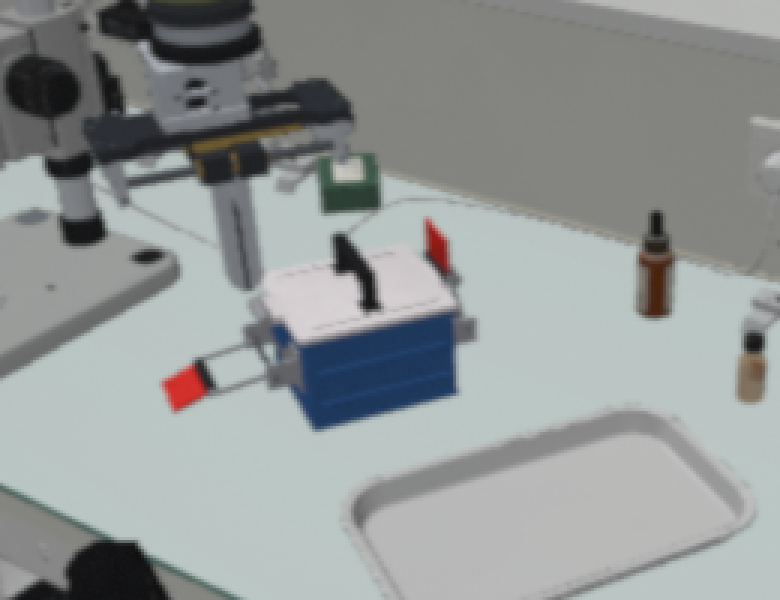

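The front clip is open: its tab now hangs out at about (185,388) in the crop. Next I'll go over the handle to the rear tab.

>>> {"fn": "move_arm", "kwargs": {"motion": [[255,[-20,0,0],[0,0.8,-0.6]],[255,[-22,0,0],[0,0,0]],[255,[0,0,30],[0,0,0]],[255,[0,-1,35],[0,0,0]],[255,[0,-1,35],[0,0,0]],[255,[0,0,15],[0,0,0]],[255,[0,0,3],[0,0,0]]]}}

```text
time: 4.15
tcp_pos: [0.5193, 0.2013, 0.1508]
tcp_rot: [[-0.002, 0.03, 1.0], [-0.001, 1.0, -0.03], [-1.0, -0.001, -0.002]]
ft_force: [-0.0, 0.2, -1.1]
grip_width: 0.007
```

Run:
```python
from h import *
print(rel([.523,.2,.103],-2.4))
p,_=bot.grab_frame("wrist");cv2.imwrite("pics/w2.png",p)
s=bot.read_state();print(s['time'],s['tcp_pos'],s['ft_force'])
print(rel([.523,.2,.103],-2.4))
```

```text
[[47.8, -1.2, 3.9], [0.68, -0.12, 0.05]]
4.2 [0.51891574 0.20135079 0.15076465] [ 0.28770301  0.35026713 -0.59608607]
[[47.8, -1.2, 4.2], [0.68, -0.13, 0.05]]
```

View pics/w2.png

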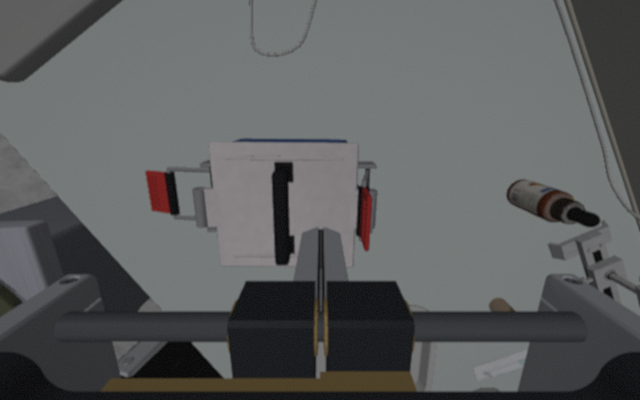

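The fingers at about (322,245) are between the handle (283,215) and the rear tab (365,217).

>>> {"fn": "move_arm", "kwargs": {"motion": [[255,[20,-1,3],[0.7,0,0]],[255,[20,0,2],[0,0,0]],[255,[6,0,0],[0,0,0]],[255,[0,0,0],[0,0,0]]]}}

```text
time: 4.6
tcp_pos: [0.5208, 0.2008, 0.1044]
tcp_rot: [[-0.003, 0.041, 0.999], [-0.001, 0.999, -0.041], [-1.0, -0.001, -0.003]]
ft_force: [0.0, -0.6, 0.4]
grip_width: 0.006
```

>>> {"fn": "move_arm", "kwargs": {"motion": [[255,[0,0,10],[0,0,0]],[255,[0,0,10],[0,0,0]],[255,[0,0,10],[0,0,0]],[255,[0,0,10],[0,0,0]],[255,[0,0,8],[0,0,0]]]}}

```text
time: 5.1
tcp_pos: [0.5723, 0.1997, 0.109]
tcp_rot: [[0.001, 0.04, 0.999], [0.001, 0.999, -0.04], [-1.0, 0.001, 0.001]]
ft_force: [0.1, 0.4, -1.0]
grip_width: 0.004
```

Run:
```python
from h import *
p,_=bot.grab_frame("scene");cv2.imwrite("pics/s3.png",p[80:280,120:380].repeat(3,0).repeat(3,1)[:600,:800])
s=bot.read_state();print(s['time'],s['tcp_pos'],s['ft_force']);print(rel([.487,.2015,.15],-2.4))
```

```text
5.15 [0.57317253 0.19955365 0.10897049] [1.08370233 0.4120371  0.46771714]
[[-41.2, -1.5, -86.1], [0.08, 0.09, -0.06]]
```

View pics/s3.png

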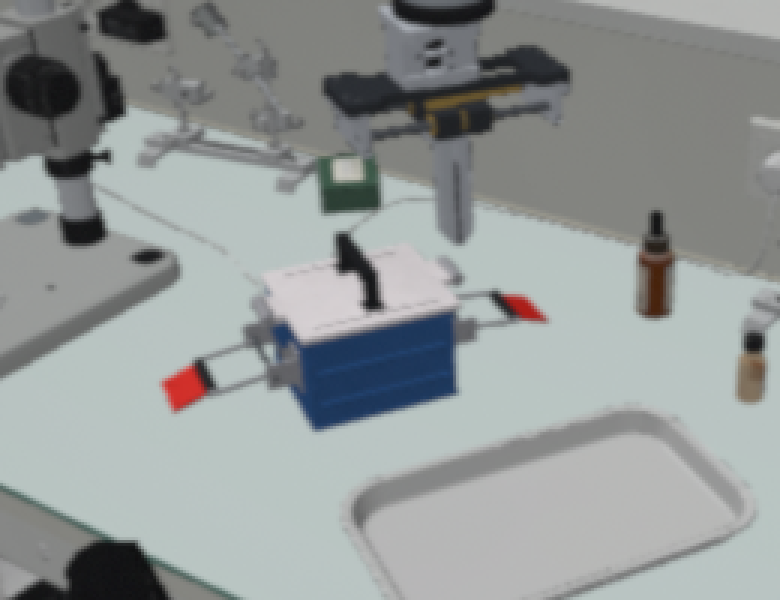

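Both clips hang open, at about (185,388) and (522,306). I'll move over the handle with the gripper opening.

>>> {"fn": "move_arm", "kwargs": {"motion": [[255,[-22,0,0],[0,0,0]],[255,[-22,0,0],[0,0,0]],[0,[0,0,-30],[0,0,0]],[0,[0,0,-30],[0,0,0]],[0,[0,-1,-22],[0,0,0]],[0,[0,0,-4],[0,0,0]],[0,[0,0,0],[0,0,0]],[0,[0,0,0],[0,0,0]]]}}

```text
time: 5.95
tcp_pos: [0.4879, 0.2018, 0.1562]
tcp_rot: [[0.005, 0.042, 0.999], [0.002, 0.999, -0.042], [-1.0, 0.002, 0.005]]
ft_force: [-0.8, 0.6, -0.9]
grip_width: 0.48
```

Run:
```python
from h import *
s=bot.read_state();print(s['time'],s['tcp_pos'],s['ft_force'],s['grip_width']);print(rel([.487,.2015,.0925],-2.4))
p,_=bot.grab_frame("wrist");cv2.imwrite("pics/w3.png",p)
```

```text
5.95 [0.48789742 0.20179318 0.15624575] [-0.83480133  0.5948894  -0.93838714] 0.48030619710725636
[[63.7, -0.5, -1.2], [0.0, 0.28, -0.13]]
```

View pics/w3.png

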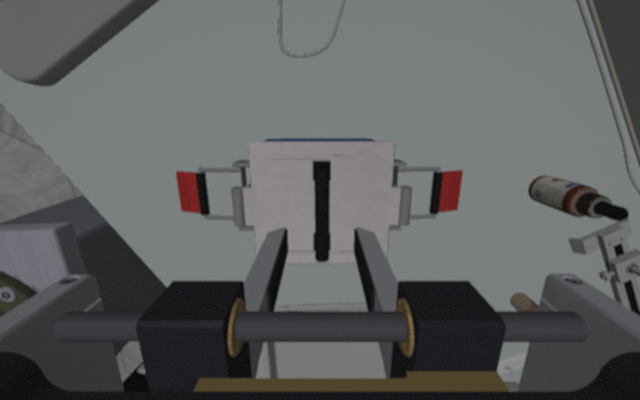

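The fingers straddle the handle at (322,210) symmetrically. Now I'll descend, close and hold.

>>> {"fn": "move_arm", "kwargs": {"motion": [[0,[20,0,-1],[0,0,0]],[0,[20,0,0],[0,0,0]],[0,[16,0,0],[0,0,0]],[0,[6,0,0],[0,0,0]],[0,[0,0,0],[0,0,0]]]}}

```text
time: 6.5
tcp_pos: [0.4911, 0.2017, 0.0918]
tcp_rot: [[0.006, 0.044, 0.999], [0.002, 0.999, -0.044], [-1.0, 0.002, 0.006]]
ft_force: [-0.6, 0.0, -0.1]
grip_width: 0.946
```

>>> {"fn": "move_arm", "kwargs": {"motion": [[255,[0,0,0],[0,0,0]],[255,[0,0,0],[0,0,0]],[255,[0,0,0],[0,0,0]],[255,[0,0,0],[0,0,0]],[255,[0,0,0],[0,0,0]],[255,[0,0,0],[0,0,0]],[255,[0,0,0],[0,0,0]],[255,[0,0,0],[0,0,0]]]}}

```text
time: 7.3
tcp_pos: [0.4929, 0.202, 0.0947]
tcp_rot: [[0.01, 0.044, 0.999], [0.003, 0.999, -0.044], [-1.0, 0.004, 0.01]]
ft_force: [0.5, -0.2, 0.0]
grip_width: 0.338
```

>>> {"fn": "move_arm", "kwargs": {"motion": [[255,[2,0,-6],[0,0.6,0]],[255,[0,0,0],[0,0,0]],[255,[0,0,0],[0,0,0]],[255,[0,0,0],[0,0,0]],[255,[0,0,0],[0,0,0]]]}}

```text
time: 7.8
tcp_pos: [0.4865, 0.2023, 0.0925]
tcp_rot: [[-0.001, 0.044, 0.999], [0.004, 0.999, -0.044], [-1.0, 0.004, -0.001]]
ft_force: [0.7, -0.4, 0.2]
grip_width: 0.122
```

>>> {"fn": "move_arm", "kwargs": {"motion": [[255,[0,0,0],[0,0,0]],[255,[0,0,0],[0,0,0]],[255,[-6,0,0],[0,0,0]],[255,[-8,0,0],[0,0,0]],[255,[-10,0,0],[0,0,0]],[255,[-10,0,0],[0,0,0]],[255,[-10,0,0],[0,0,0]],[255,[-10,0,0],[0,0,0]]]}}

```text
time: 8.6
tcp_pos: [0.4856, 0.2018, 0.1497]
tcp_rot: [[-0.004, 0.044, 0.999], [0.003, 0.999, -0.044], [-1.0, 0.003, -0.004]]
ft_force: [0.8, 0.7, -2.8]
grip_width: 0.123
```

Run:
```python
from h import *
s=bot.read_state();print(s['time'],s['tcp_pos'],s['ft_force'],s['grip_width'])
for n in("scene","wrist"):
  p,_=bot.grab_frame(n);cv2.imwrite(f"pics/{n}4.png",p[80:280,120:380].repeat(3,0).repeat(3,1)[:600,:800] if n=="scene" else p)
```

```text
8.6 [0.48557747 0.2018038  0.14972767] [ 0.81410779  0.70524982 -2.75096068] 0.12259268330910987
```

View pics/scene4.png

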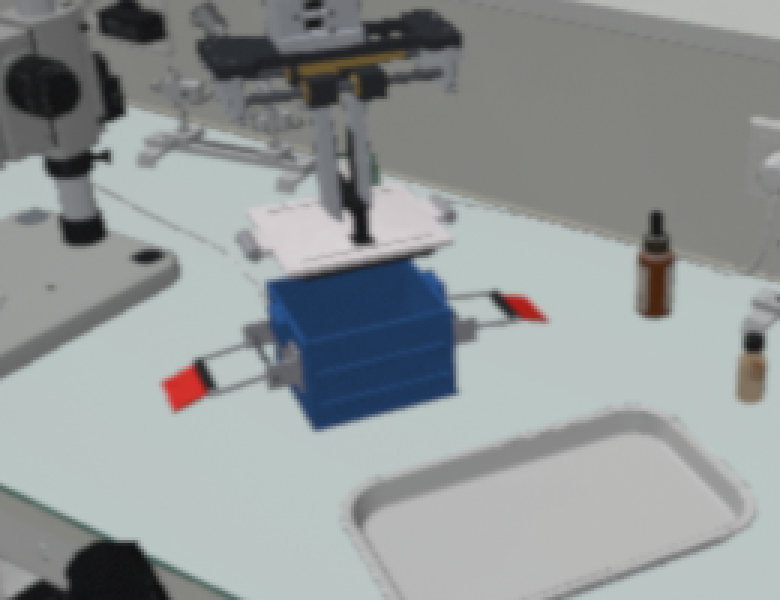

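The lid is lifted and level, the case is open and both clips still hang out. Now the path to the tray and the clearance to the right-hand microscope.

Run:
```python
from h import *
rows([.534,-.039,.15],-1.2,8,2)
for n in("top","scene"):
  X=cloud(bot.calibration(n),np.load(n+'0.npy')).reshape(-1,3)
  s=X[(X[:,2]>.05)&(X[:,0]>.4)&(X[:,0]<.72)&(X[:,1]<0.08)&(X[:,1]>-.3)];print(n,s[np.argsort(-s[:,1])[:400:60]].round(3).tolist())
```

```text
[-0.0, -30.0, 7.0] [-0.66, -0.06, -0.11]
[-0.0, -30.0, 7.0] [-0.66, -0.06, -0.11]
[0.0, -30.0, 7.0] [-0.0, -0.0, -0.0]
[0.0, -30.0, 7.0] [-0.0, -0.0, -0.0]
[0.0, -30.0, 7.0] [-0.0, -0.0, -0.0]
[0.0, -30.0, 7.0] [-0.0, -0.0, -0.0]
[0.0, -30.0, 7.0] [-0.0, -0.0, -0.0]
[0.0, -30.0, 7.0] [-0.0, -0.0, -0.0]
top [[0.543, -0.006, 1.003], [0.543, -0.006, 1.003], [0.543, -0.006, 1.003], [0.543, -0.006, 1.003], [0.543, -0.006, 1.003], [0.543, -0.006, 1.003], [0.543, -0.006, 1.003]]
scene [[0.706, -0.176, 0.18], [0.632, -0.21, 0.267], [0.663, -0.215, 0.187], [0.637, -0.219, 0.278], [0.641, -0.222, 0.275], [0.67, -0.227, 0.192], [0.657, -0.237, 0.192]]
```

Obstacles start at y < -0.17, so the path is clear. I'll move the lid across, easing in at the ends.

>>> {"fn": "move_arm", "kwargs": {"motion": [[255,[0,-15,4],[-0.7,0,0]],[255,[0,-25,6],[-0.7,0,0]],[255,[0,-32,7],[0,0,0]],[255,[0,-35,8],[0,0,0]],[255,[0,-35,7],[0,0,0]],[255,[0,-32,7],[0,0,0]],[255,[0,-28,6],[0,0,0]],[255,[0,-18,4],[0,0,0]]]}}

```text
time: 9.5
tcp_pos: [0.5306, -0.0251, 0.1479]
tcp_rot: [[-0.004, 0.014, 1.0], [0.004, 1.0, -0.014], [-1.0, 0.004, -0.004]]
ft_force: [-1.2, -0.1, -3.7]
grip_width: 0.122
```

>>> {"fn": "move_arm", "kwargs": {"motion": [[255,[0,-10,2],[0,0,0]],[255,[0,0,0],[0,0,0]],[255,[0,0,0],[0,0,0]]]}}

```text
time: 9.8
tcp_pos: [0.5323, -0.0369, 0.147]
tcp_rot: [[-0.005, 0.017, 1.0], [0.004, 1.0, -0.017], [-1.0, 0.004, -0.006]]
ft_force: [-0.3, -0.5, -3.6]
grip_width: 0.126
```

Run:
```python
from h import *
s=bot.read_state();print(s['time'],s['tcp_pos'],s['ft_force'],s['grip_width']);print(rel([.534,-.039,.07],-1.2))
for n in("top","wrist"):
  p,d=bot.grab_frame(n);cv2.imwrite(f"pics/{n}5.png",p[100:320,200:440].repeat(2,0).repeat(2,1) if n=="top" else p)
  if n=="top":
    X=cloud(bot.calibration(n),d);X=X[d>0]
    t=X[(X[:,2]>.012)&(X[:,2]<.024)&(abs(X[:,0]-.531)<.15)&(abs(X[:,1]+.042)<.1)];print('tray',len(t),cv2.minAreaRect(t[:,:2].astype(np.float32)*1000))
    z=s['tcp_pos'][2]+.0185-.025
    t=X[(abs(X[:,2]-z)<.006)&(abs(X[:,0]-.534)<.15)&(abs(X[:,1]+.042)<.1)];print('lid',len(t),cv2.minAreaRect(t[:,:2].astype(np.float32)*1000),t[:,2].mean(),z)
```

```text
9.8 [ 0.53225678 -0.03685517  0.1469922 ] [-0.31731439 -0.47005154 -3.64648625] 0.12571004503914723
[[77.0, -2.5, 2.2], [0.25, -0.32, -0.25]]
tray 676 ((538.96435546875, -37.78723907470703), (170.17030334472656, 255.7260284423828), 88.51089477539062)
lid 334 ((535.5513305664062, -37.75590896606445), (132.051513671875, 114.28350067138672), 0.20072337985038757) 0.14019467018725798 0.1404921970073075
```

View pics/top5.png

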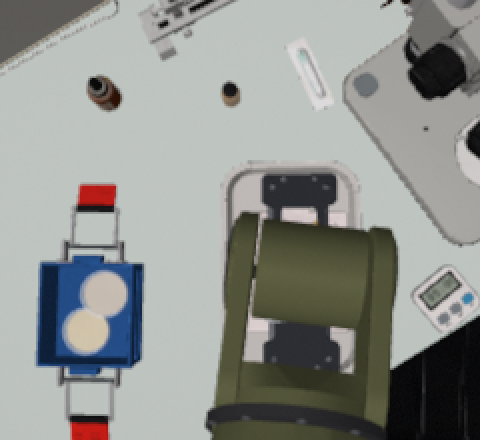

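View pics/wrist5.png

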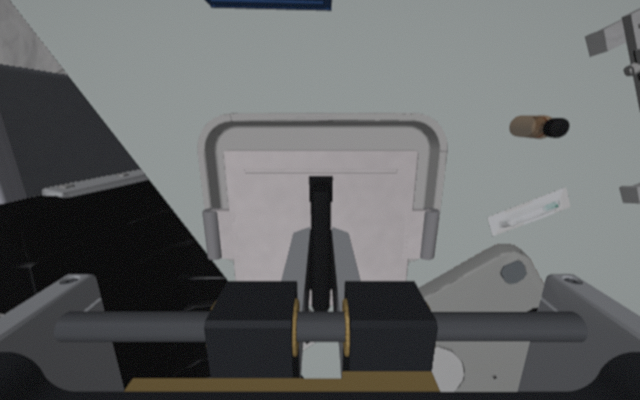

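The lid is centred over the tray: in the wrist view the tray's inner edges are evenly spaced around the lid at (320,215). Lowering it now.

>>> {"fn": "move_arm", "kwargs": {"motion": [[255,[12,-2,2],[0.2,-0.3,0]],[255,[18,0,0],[0,0,0]],[255,[18,0,0],[0,0,0]],[255,[18,0,0],[0,0,0]],[255,[18,0,0],[0,0,0]],[255,[14,0,0],[0,0,0]],[255,[8,0,0],[0,0,0]],[255,[0,0,0],[0,0,0]]]}}

```text
time: 10.7
tcp_pos: [0.5347, -0.031, 0.0387]
tcp_rot: [[0.003, 0.01, 1.0], [0.005, 1.0, -0.01], [-1.0, 0.005, 0.003]]
ft_force: [0.6, 0.7, -3.0]
grip_width: 0.125
```

>>> {"fn": "move_arm", "kwargs": {"motion": [[255,[2,-7,0],[0,0,0.2]],[255,[4,-2,0],[0,0,0]],[255,[4,0,0],[0,0,0]],[255,[3,0,0],[0,0,0]]]}}

```text
time: 11.1
tcp_pos: [0.536, -0.0406, 0.0272]
tcp_rot: [[0.007, 0.01, 1.0], [0.008, 1.0, -0.01], [-1.0, 0.008, 0.007]]
ft_force: [-0.9, -0.4, -3.0]
grip_width: 0.126
```

>>> {"fn": "move_arm", "kwargs": {"motion": [[255,[1,0,0],[0,0.4,-0.4]],[255,[2,0,0],[0,0,0]],[255,[1,0,0],[0,0,0]],[255,[0,0,0],[0,0,0]]]}}

```text
time: 11.5
tcp_pos: [0.5363, -0.0406, 0.0248]
tcp_rot: [[-0.0, 0.01, 1.0], [-0.0, 1.0, -0.01], [-1.0, -0.0, -0.0]]
ft_force: [0.4, -0.8, -3.0]
grip_width: 0.127
```

>>> {"fn": "move_arm", "kwargs": {"motion": [[255,[2,0,0],[0,0,0]],[255,[2,0,0],[0,0,0]],[255,[1,0,0],[0,0,0]]]}}

```text
time: 11.8
tcp_pos: [0.5366, -0.0407, 0.0245]
tcp_rot: [[-0.0, 0.009, 1.0], [-0.001, 1.0, -0.009], [-1.0, -0.001, -0.0]]
ft_force: [-4.9, -0.7, 3.7]
grip_width: 0.123
```

Contact: vertical force went from -3.0 to +3.7 N, at the expected height. Releasing.

>>> {"fn": "move_arm", "kwargs": {"motion": [[0,[0,0,0],[0,0,0]],[0,[0,0,0],[0,0,0]],[0,[0,0,0],[0,0,0]],[0,[0,0,0],[0,0,0]],[0,[0,0,0],[0,0,0]]]}}

```text
time: 12.3
tcp_pos: [0.5375, -0.0407, 0.025]
tcp_rot: [[0.002, 0.009, 1.0], [-0.001, 1.0, -0.009], [-1.0, -0.001, 0.002]]
ft_force: [0.2, -0.5, -0.3]
grip_width: 0.51
```

>>> {"fn": "move_arm", "kwargs": {"motion": [[0,[-15,0,0],[0,0,0]],[0,[-25,0,0],[0,0,0]],[0,[-30,0,0],[0,0,0]],[0,[-30,0,0],[0,0,0]],[0,[-30,0,0],[0,0,0]],[0,[-30,0,0],[0,0,0]],[0,[0,0,-40],[0,0,0]],[0,[0,0,-40],[0,0,0]]]}}

```text
time: 13.1
tcp_pos: [0.4574, -0.0397, 0.1898]
tcp_rot: [[0.001, 0.009, 1.0], [-0.001, 1.0, -0.009], [-1.0, -0.001, 0.001]]
ft_force: [0.3, -0.8, 0.2]
grip_width: 1.002
```

>>> {"fn": "move_arm", "kwargs": {"motion": [[0,[0,0,-40],[0,0,0]],[0,[0,0,-30],[0,0,0]],[0,[0,0,0],[0,0,0]],[0,[0,0,0],[0,0,0]]]}}

```text
time: 13.5
tcp_pos: [0.3825, -0.0389, 0.1904]
tcp_rot: [[0.004, 0.009, 1.0], [-0.002, 1.0, -0.009], [-1.0, -0.002, 0.004]]
ft_force: [0.3, -0.7, 0.4]
grip_width: 1.002
```

Run:
```python
from h import *
s=bot.read_state();print(s['time'],s['tcp_pos'],s['ft_force'],s['grip_width'],np.abs(s['qd']).max())
for n in("top","scene"):
  p,d=bot.grab_frame(n);cv2.imwrite(f"pics/{n}6.png",p)
  X=cloud(bot.calibration(n),d);k=d>0;col=p[k];X=X[k]
  near=(abs(X[:,0]-.534)<.13)&(abs(X[:,1]+.04)<.075)
  t=X[near&(X[:,2]>.012)&(X[:,2]<.023)]
  if len(t):
    A=np.c_[t[:,:2],np.ones(len(t))];c=np.linalg.lstsq(A,t[:,2],rcond=None)[0];print(n,'lid top',len(t),t[:,2].mean(),'tilt',c[:2],cv2.minAreaRect(t[:,:2].astype(np.float32)*1000))
  t=X[near&(X[:,2]>.042)&(X[:,2]<.06)]
  if len(t):print('handle top',len(t),t.mean(0),cv2.minAreaRect(t[:,:2].astype(np.float32)*1000))
```

```text
13.5 [ 0.38250183 -0.03889994  0.19040447] [ 0.30958974 -0.73333154  0.36138792] 1.0019496302227 0.026855539539217464
top lid top 2896 0.018068602455046226 tilt [-0.00043653  0.00173797] ((534.0394287109375, -40.091835021972656), (259.8091125488281, 149.80859375), 0.012160283513367176)
handle top 168 [ 0.53695883 -0.04050659  0.04911879] ((537.1979370117188, -40.35735321044922), (75.92717742919922, 11.868576049804688), 88.7188720703125)
scene lid top 2677 0.01843686877559969 tilt [-2.98577254e-03 -1.31154888e-05] ((533.9872436523438, -39.938270568847656), (149.90296936035156, 259.8685302734375), 89.97635650634766)
handle top 189 [ 0.53302057 -0.04486718  0.04864167] ((534.4151611328125, -40.618656158447266), (12.419322967529297, 82.24938201904297), 0.22522206604480743)
```

View pics/top6.png

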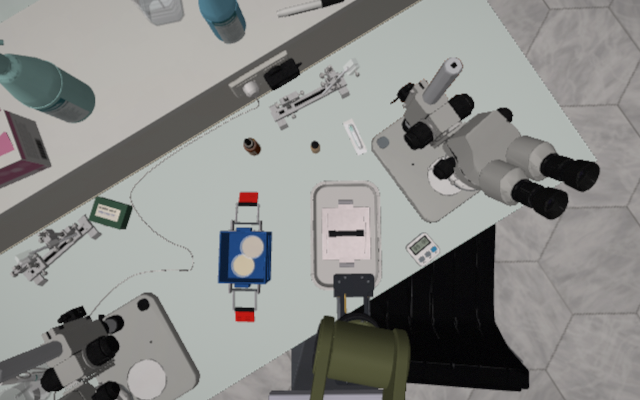

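View pics/scene6.png

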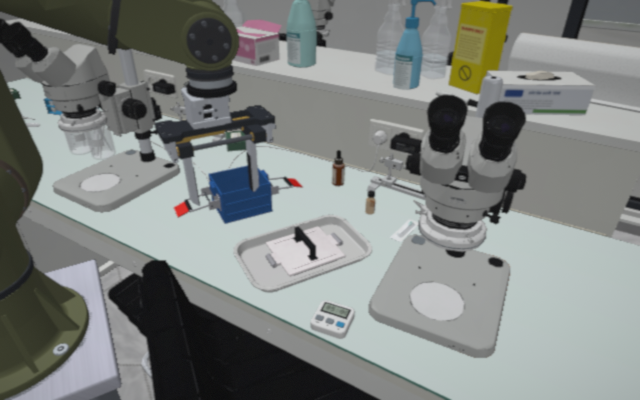

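The lid lies flat in the tray at top-view pixel (346,233), with the handle top at 0.049 m, so its centre is at about 0.042 m. Both clips hang open and the bottle, vial and timer haven't moved. The arm is free of everything, so I'm handing in.

```bash
python3 -c "
from rig import bot
print(bot.finish_job())"
```

```text
the job is handed in; nothing more can be done
None
```

The case is open and its lid lies flat in the tray. I pushed the front clip off, then the rear clip, with the closed fingers. Then I gripped the lid's handle, lifted the lid clear and lowered it until the force reading showed contact with the tray. I handed in at about 13.6 s of robot time; no verdict is reported.

- **Lid:** in the last pictures the handle's centre is about 3 mm from the tray's centre and about 42 mm high. The measured tilt is below 0.004 rad.
- **Everything else:** both clips hang open. The bottle, vial and timer are at the same image positions as at the start. The arm is clear, with the TCP at 0.19 m height.
- **Disagreements:** the two cameras' readings of the handle's position differed by about 4 mm, far inside the tolerance. While lowering, the lid drifted 8 mm sideways in y; I corrected that before it touched down.

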